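# Set the fume duct damper to half open

### The job

Before the next hot-wax assembly, set the fume extraction on this bench: swing the damper lever on top of the wide duct round to half open, midway between shut (across the duct) and open (along the duct), at the long middle stroke of its round scale. Leave the lever of the narrow duct as it is.

Things in the scene. Friction and masses are not known exactly. Their poses are not given: they have to be found in the camera images.
- wide_lever (a joint): Damper lever of the WIDE duct: flat steel arm on top of the duct, turning level about a vertical pivot, upright black grip at its end. 0 = shut (arm across the duct), 0.785 = half open, 1.571 = open (arm along the duct, towards its flared mouth); grows counter-clockwise seen from above. Stops at 0 and 1.571. Held by friction (about 2 N at the grip), no spring: stays where left.
- wide_grip (a point): Middle of the upright black grip of the wide duct's lever: a cylinder 18 mm in diameter and 50 mm tall (25 mm above and below this point), 90 mm from the pivot axis. The arm below it is 14 mm wide, its upper face 23 mm below this point. The space above and around the grip is free.
- wide_pivot (a point): Point on the lever's vertical pivot axis, level with the middle of the grip, which moves on a circle of radius 90 mm about it. The wide duct is bare metal, 125 mm in diameter, flared mouth 180 mm across facing roughly to the robot, fixed to the bench. A white round scale 148 mm across lies under the lever, long black strokes at shut, half and open.
- narrow_grip (a point): Middle of the identical grip of the NARROW duct's lever (duct 80 mm in diameter, mouth 110 mm across, lever 22.5 mm lower): not to be moved. The two ducts stand one to the left and one to the right, either way round.

How it is judged:
At the end, for the whole second after the job is handed in: The wide duct's lever rests within 10 degrees (0.175 rad) of half open (0.785 rad), and the narrow duct's grip is within 20 mm of where it began (value of joint wide_lever between 0.61 and 0.96 rad and velocity of joint wide_lever between -0.05 and 0.05 rad/s and distance of narrow_grip from where it was at the start of the episode below 0.02 m); the robot touches nothing.
It fails at once if the narrow duct's lever is moved (its grip by more than 20 mm) (distance of narrow_grip from where it was at the start of the episode above 0.02 m).
It also fails if it takes over 29 s, if anything falls off the work surface, if the arm or the gripper's body presses on something with over 40 N, if the wrist force passes 120 N, or if a joint passes its speed limit or range.

### The arm

A 7-joint arm with a two-finger parallel gripper is mounted at the origin on the work surface. World frame = base frame: x ahead of the robot, y to its left, z up, the work surface at z = 0. Lengths are in m, angles in rad, forces in N, time in s.
With the tool pointing down it reaches from about 0.35 to 0.9 m from the base axis. Payload 8.1 kg.
Tool frame: the origin (TCP) lies midway between the tips of the shut fingers; the grasp point (between the pads) lies 19 mm behind it; z points along the fingers, y is the line along which they close (so a half turn about z gives the same grasp; the last joint's range is limited). The gripper opens to 92 mm and grips with 3 to 60 N. Pads are 19 mm wide; open, the fingers measure 130 mm over their backs; the gripper's body (75 mm by 190 mm) begins 47 mm behind the grasp point.
Start: joints at [1.026, 0.434, 0.025, 1.573, -0.012, 1.134, -0.075], TCP at [0.267, -0.565, 0.227] pointing down, gripper open.
Joint ranges: [-2.62, 2.62], [-0.44, 2.09], [-1.27, 1.32], [0.08, 2.57], [-1.32, 4.46], [0.12, 2], [-2.74, 2.74]. Speed limits (rad/s): [2.22, 2.22, 3.01, 3.01, 3.14, 3.14, 3.14].

### API

Orientations are given as a 3x3 rotation matrix whose columns are the frame's x, y, z axes.
In Python, from rig import r gives the robot as it stands.
- The arm moves only by the tool send_rows, never from a script. Its argument "series" is a list of rows, each a list of 7 numbers: the shift along the tool's x, y, z in m, then the turn, a rotation vector about the tool's x, y, z in degrees, then the finger opening in m, from 0 to 0.0918. In form: [[x, y, z, ax, ay, az, hand], ...]. A call has 1 to 12 rows; each row is the pose to reach, as a shift and turn from the pose commanded when the call began, along the tool's axes at that moment; what a row does not reach only later rows make up. A row lasts 1/10 s, in which the tool goes at most 50 mm and 8.59 degrees, less where a joint would pass 70% of its speed; a pose out of reach is approached as far as the arm can. A call with a gripper value outside its range is refused whole. The fingers move at their own pace and stop on an object; "newtons" is the grip in N (left out, the last holds). Time passes only in rows, so rows that repeat a pose let the fingers close. It gives the time, the measured TCP pose, the force, the opening and the grip force at its end, in the units of the state.
- r.get_state(): the state, without advancing time (a new reading comes with each control period).
- r.capture(name): name is "side" or "top" or "wrist"; returns a dict with "frame" (400x640x3 uint8, blue, green, red), "depth" (400x640 float32, m along the optical axis (not along the pixel's ray), 0 where there is no reading), "vertical_fov" (degrees; the focal length in pixels is half the picture's height over the tangent of half this angle, whatever the lens; pixels are square), "cx", "cy" (the principal point, pixels), "R" (3x3) and "t" (3): a world point X has camera coordinates R X + t; the wrist camera has in their place "tool_from_camera" (4x4, takes a point from camera to tool coordinates, whose origin is the TCP and whose axes are the flange's). Camera axes: x right, y down, z forward; pixel columns grow to the right and rows downward; lengths in m; the calibration is good to about 2 mm. A picture is of the moment at which its call begins: read the wrist's pose just before it.
- r.job_done(): hands the job in; it is judged then, once.
The state is a dict: "time": time; "qpos": joint angles; "qvel": joint speeds; "tau": joint torques, N m; "tool_pos": TCP position; "tcp_rot": TCP orientation; "ft_force": force on the tool from outside, world axes, zero at the start; "wrist_torque": the same for the moment, N m; "finger_gap": opening from 0.0 (shut) to 1.0 (fully open); "grip_force": force on a finger pad.
Only numpy, scipy, OpenCV 4.12 (cv2) and the standard library are available. Lean on these libraries where they do the work, as an engineer would, in place of code of your own. Each camera call takes 0.05 s, during which the arm holds its last target. There are 200 camera calls.

## Working session

There is one attempt and no reset: what is moved stays moved. The work goes in short steps, Python scripts to look and compute and a tool call to move; the robot and the scene stay as the last step left them, time stands still between calls to the robot, and variables do not carry over. Pictures are saved under pics/ and viewed, at most 10 in all, crops included, and the job is handed in when it is done.

Besides the shell and the picture viewer there is one more tool, called after "Call:" as name(argument=value, ...), one argument or row to a line, values as JSON. send_rows: Moves the arm, as the interface text tells. Its arguments: {"type":"object","properties":{"series":{"type":"array"},"newtons":{"type":"number"}},"required":["series"]}

```bash
mkdir -p pics
cat > h.py <<'E'
from rig import r
import numpy as np, cv2
def cap(n):
    c=r.capture(n); c['f']=200/np.tan(np.radians(c['vertical_fov'])/2); return c
def world(c,u,v,z=None):
    d=np.array([(u-c['cx'])/c['f'],(v-c['cy'])/c['f'],1.])
    o=-c['R'].T@c['t']; w=c['R'].T@d
    s=(z-o[2])/w[2] if z is not None else c['depth'][int(v),int(u)]
    return o+s*w
E
python3 - <<'E'
from h import *
import pickle
s=r.get_state(); print(s['time'],s['tool_pos'],s['tcp_rot'])
for n in('top','side'):
    c=cap(n); pickle.dump(c,open(n+'.pkl','wb')); cv2.imwrite(f'pics/{n}.png',c['frame']); print(n,-c['R'].T@c['t'],c['R'][2])
E
```

```text
0.0 [ 0.26697107 -0.5645628   0.22595154] [[ 9.04020880e-01  4.27487644e-01 -7.50446964e-04]
 [ 4.27488291e-01 -9.04019878e-01  1.34940399e-03]
 [-1.01565439e-04 -1.54069667e-03 -9.99998808e-01]]
top [0.41615106 0.04205023 1.26834154] [ 0.13696759  0.00185975 -0.99057378]
side [ 0.08078306 -0.4065574   0.65100995] [ 0.60451917  0.57642146 -0.54981348]
```

View pics/top.png

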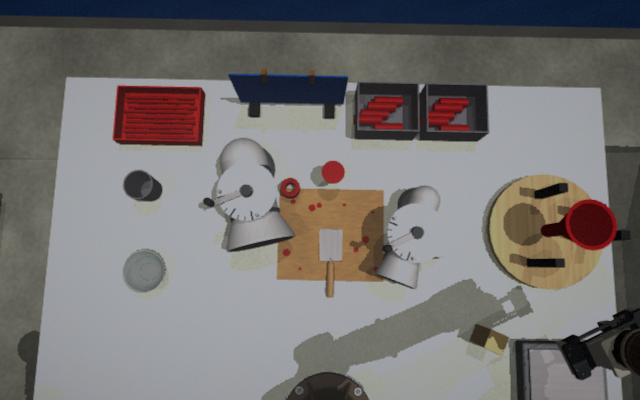

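View pics/side.png

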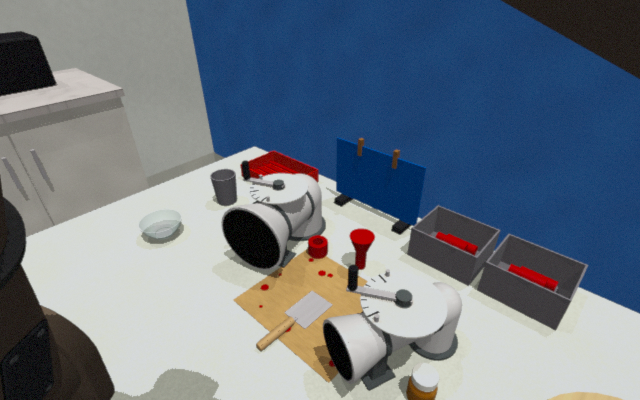

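The wide duct is on the left. Its pivot is near (246,191) and its grip near (208,203), with the lever roughly shut; the narrow grip is near (388,249). Now I'll measure these and zoom in.

Run:
```python
from h import *
import pickle
c=pickle.load(open('top.pkl','rb')); s=pickle.load(open('side.pkl','rb'))
for n,(u,v) in dict(pivot=(246,191),grip=(208,203),disc=(250,207),npiv=(417,233),ngrip=(388,249)).items(): print(n,world(c,u,v))
for n,(u,v) in dict(pivot=(279,185),gript=(245,166),disc=(290,195)).items(): print('side',n,world(s,u,v))
# grip blobs: dark pixels well above the bench
for nm,k,(x0,y0,w,h) in(('top',c,(190,120,120,140)),('side',s,(215,150,110,120))):
    g=k['frame'].max(2)[y0:y0+h,x0:x0+w]
    n,l,st,ce=cv2.connectedComponentsWithStats((g<70).astype(np.uint8))
    for i in range(1,n):
        if st[i,4]>12:
            u,v=ce[i]+[x0,y0]; print(nm,st[i],u,v,world(k,u,v))
a=cv2.resize(c['frame'][120:260,180:310],None,fx=4,fy=4,interpolation=2);cv2.imwrite('pics/tc.png',a)
```

```text
pivot [0.58557027 0.21476131 0.19705702]
grip [0.54880146 0.29533324 0.2385024 ]
disc [0.5481201  0.20528322 0.18451626]
npiv [ 0.49420765 -0.20584483  0.17207097]
ngrip [ 0.45202084 -0.12740049  0.21644933]
side pivot [0.5860405  0.20596553 0.19504297]
side gript [0.55177915 0.29105515 0.23213076]
side disc [0.58622546 0.16746726 0.18156978]
top [ 0 21 12  4 35] 195.34285714285716 143.0 [0.74592097 0.39054457 0.03576654]
top [73 31 11 25 91] 269.7802197802198 163.76923076923077 [0.69695832 0.18029463 0.0059275 ]
top [51 65 11 12 67] 245.6417910447761 191.1044776119403 [0.5850719  0.21539302 0.19846459]
top [91 73 17  5 22] 288.0909090909091 195.6818181818182 [0.59988902 0.1223896  0.03918113]
top [14 78 10  9 69] 208.55072463768116 201.97101449275362 [0.55110352 0.29391725 0.23958861]
top [80 87 10  5 31] 274.64516129032256 208.83870967741936 [0.55106962 0.14972721 0.13258197]
top [ 39 116  64  15 224] 260.9419642857143 243.47767857142856 [0.46070526 0.17797654 0.16086815]
side [ 27  11   8  19 119] 245.52100840336135 169.94117647058823 [0.55123654 0.29036057 0.22146461]
side [ 14  27   7  26 111] 232.42342342342343 189.77477477477478 [0.62057458 0.48099375 0.05634871]
side [  0  31  11  24 128] 218.7734375 192.3125 [0.58434909 0.50396506 0.05406795]
side [58 34 10  6 39] 277.2051282051282 186.5128205128205 [0.58072254 0.20695343 0.19263631]
side [93 47  6 22 35] 311.54285714285714 207.71428571428572 [0.65984501 0.16754969 0.10750622]
side [56 55 12  7 34] 277.0882352941176 207.5 [0.54877188 0.17517517 0.16001794]
side [   8   59   57   60 2319] 251.0159551530832 238.6852091418715 [0.46534668 0.17977515 0.11052892]
side [72 71 20 20 98] 293.18367346938777 234.70408163265307 [0.62540749 0.20958112 0.01416068]
side [64 96 11 21 67] 284.2835820895522 256.77611940298505 [0.54872136 0.16379908 0.00888488]
```

View pics/tc.png

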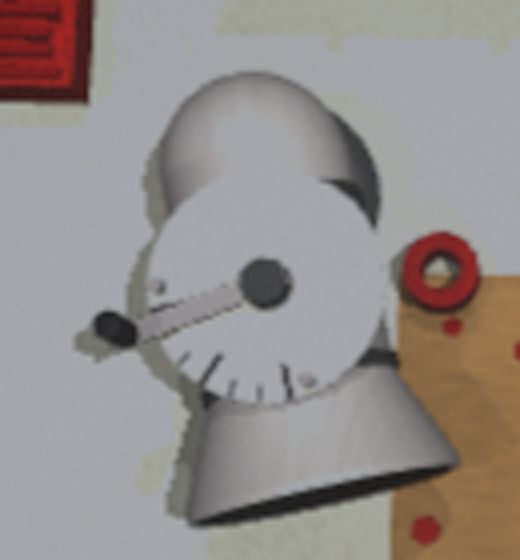

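The crop shows the lever pointing left and slightly down, just ccw of the shut stroke (157,308). The half stroke is at (210,370) and the open stroke at (287,382); the pivot is at (265,284).

Run:
```python
from h import *
import pickle
c=pickle.load(open('top.pkl','rb'))
p=np.array([.585,.2135])
for n,(a,b) in dict(shut=(157,308),half=(210,370),open=(287,382),halfin=(218,358),halfout=(201,384)).items():
    w=world(c,180+a/4,120+b/4,.1845); d=w[:2]-p; print(n,w,np.hypot(*d),np.degrees(np.arctan2(d[1],d[0])))
# mouth rim direction
a,b=[world(c,180+x/4,120+y/4,.18) for x,y in((193,523),(458,462))]; d=a-b; print('rim dir',np.degrees(np.arctan2(d[1],d[0])),np.hypot(*d[:2]))
g=np.array([.551,.2925])-p; print('lever',np.hypot(*g),np.degrees(np.arctan2(g[1],g[0])))
print(r.get_state()['time'])
```

```text
shut [0.57121197 0.28181312 0.1845    ] 0.06969068807725154 101.41102953730683
half [0.5336538  0.24747672 0.1845    ] 0.061569874557365595 146.5066611553275
open [0.52731094 0.20013781 0.1845    ] 0.05921634716980565 -166.95887974678644
halfin [0.541138   0.24293452 0.1845    ] 0.052822968180344626 146.13558252791847
halfout [0.52494427 0.25256189 0.1845    ] 0.07164162252065696 146.95891984715328
rim dir 104.21075835217248 0.16465733431938775
lever 0.08600581375697804 113.28606491822353
0.1
```

Call:
send_rows(
  series=[
    [0,0,-0.045,0,0,0,0.09],
    [0,0,-0.09,0,0,0,0.09],
    [0.031,-0.033,-0.09,0,0,-5,0.09],
    [0.062,-0.065,-0.09,0,0,-10,0.09],
    [0.093,-0.098,-0.09,0,0,-15,0.09],
    [0.124,-0.13,-0.09,0,0,-20,0.09],
    [0.155,-0.163,-0.09,0,0,-25,0.09],
    [0.186,-0.196,-0.09,0,0,-31,0.09],
    [0.217,-0.228,-0.09,0,0,-37,0.09],
    [0.248,-0.261,-0.09,0,0,-43,0.09],
    [0.279,-0.294,-0.09,0,0,-49,0.09],
    [0.31,-0.326,-0.09,0,0,-55,0.09],
  ],
)

```text
time: 1.3
tool_pos: [0.408, -0.1359, 0.3167]
tcp_rot: [[0.164, 0.986, -0.0], [0.986, -0.164, -0.0], [-0.0, -0.0, -1.0]]
ft_force: [0.1, -0.6, 0.2]
finger_gap: 0.983
grip_force: 0.0
```

```bash
cat > to.py <<'E'
from h import *
import sys
x,y,z,a=map(float,sys.argv[1:])
s=r.get_state(); R=s['tcp_rot']
print(s['time'],s['tool_pos'],s['qpos'].round(2) if hasattr(s['qpos'],'round') else s['qpos'],s['ft_force'],s['grip_force'],s['finger_gap'])
print('shift',R.T@(np.array([x,y,z])-s['tool_pos']),'yang',np.degrees(np.arctan2(R[1,1],R[0,1])),'turn z',-(a-np.degrees(np.arctan2(R[1,1],R[0,1]))))
E
python3 to.py .551 .2925 .316 40
```

```text
1.3 [ 0.40801074 -0.13591719  0.31667839] [ 0.57  0.07 -0.4   1.84  0.03  1.24  0.  ] [ 0.06567264 -0.58934173  0.20363938] 0.0 0.9832978216959325
shift [0.44607999 0.0707109  0.00054257] yang -9.449673546450713 turn z -49.44967354645071
```

Call:
send_rows(
  series=[
    [0.045,0.007,0,0,0,-5,0.09],
    [0.09,0.014,0,0,0,-10,0.09],
    [0.135,0.021,0,0,0,-15,0.09],
    [0.18,0.028,0,0,0,-20,0.09],
    [0.225,0.035,0,0,0,-25,0.09],
    [0.27,0.042,0,0,0,-30,0.09],
    [0.315,0.05,0,0,0,-35,0.09],
    [0.36,0.057,0,0,0,-40,0.09],
    [0.405,0.064,0,0,0,-45,0.09],
    [0.446,0.071,0,0,0,-49,0.09],
    [0.446,0.071,0,0,0,-49,0.09],
    [0.446,0.071,0,0,0,-49,0.09],
  ],
)

```text
time: 2.5
tool_pos: [0.5527, 0.2908, 0.3157]
tcp_rot: [[-0.635, 0.773, -0.002], [0.773, 0.635, -0.0], [0.001, -0.002, -1.0]]
ft_force: [0.6, -0.5, -0.1]
finger_gap: 0.98
grip_force: 0.0
```

```bash
python3 to.py .551 .2925 .206 40
python3 - <<'E'
from h import *
s=r.get_state(); c=cap('wrist'); cv2.imwrite('pics/w1.png',c['frame'])
M=c['tool_from_camera']; T=np.eye(4); T[:3,:3]=s['tcp_rot'];T[:3,3]=s['tool_pos']
W=T@M; c['R']=W[:3,:3].T; c['t']=-c['R']@W[:3,3]
import pickle; pickle.dump(c,open('w1.pkl','wb'))
for p in ([.551,.2925,.2385],[.585,.2135,.197],[.5337,.2475,.1845]):
    q=c['R']@np.array(p)+c['t']; print(q[:2]/q[2]*c['f']+[c['cx'],c['cy']])
E
```

```text
2.5 [0.55274678 0.2907831  0.31569072] [-0.11  0.48 -0.72  1.39  0.31  1.39 -0.14] [ 0.59049119 -0.45559871 -0.09115673] 0.0 0.9795690331630028
shift [ 2.33828100e-03 -8.89842170e-05  1.09693104e-01] yang 39.40094773103207 turn z -0.599052268967931
[314.7766756  205.65199443]
[287.69468773 280.43632779]
[266.06556071 211.88230424]
```

View pics/w1.png

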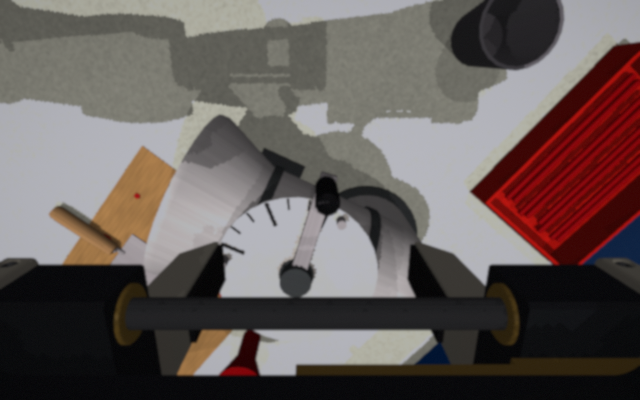

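The wrist view shows the grip at (326,195) and the pivot cap at (296,278), with the half stroke at (270,214). I'll re-cast these rays.

```bash
python3 - <<'E'
from h import *
import pickle
c=pickle.load(open('w1.pkl','rb'))
P=world(c,296,279,.198)[:2]
for n,u,v,z in(('grip',326,195,.2135),('griptop',327,205,.2385),('half',270,214,.1845),('open',232,249,.1845),('griptopalt',326,184,.2385)):
    w=world(c,u,v,z); d=w[:2]-P; print(n,w,np.hypot(*d),np.degrees(np.arctan2(d[1],d[0])))
print(P,-c['R'].T@c['t'],c['f'])
E
python3 to.py .555 .2965 .206 40
```

```text
grip [0.55739031 0.29789772 0.2135    ] 0.0844997744427144 112.25064764028792
griptop [0.55721646 0.29822998 0.2385    ] 0.08487313015182647 112.27433539883828
half [0.53745982 0.24810398 0.1845    ] 0.05919265812967602 151.31306663415413
open [0.53140758 0.20055611 0.1845    ] 0.06105500478359492 -161.73637479502807
griptopalt [0.54705906 0.3093065  0.2385    ] 0.09910975574100117 115.28242913731434
[0.58938692 0.21969012] [0.50184273 0.35444179 0.47383921] 359.2584440707705
2.55 [0.55301661 0.28948697 0.31602817] [-0.11  0.48 -0.72  1.39  0.31  1.39 -0.14] [ 0.82371627 -0.45663308  0.39599384] 0.0 0.9818053625563252
shift [0.00417625 0.0061314  0.11001945] yang 39.28829517201224 turn z -0.7117048279877594
```

Call:
send_rows(
  series=[
    [0.004,0.005,0.03,0,0,0,0.07],
    [0.004,0.005,0.06,0,0,0,0.07],
    [0.004,0.005,0.085,0,0,0,0.07],
    [0.004,0.005,0.108,0,0,0,0.07],
    [0.004,0.005,0.108,0,0,0,0.07],
    [0.004,0.005,0.108,0,0,0,0.015],
    [0.004,0.005,0.108,0,0,0,0.012],
    [0.004,0.005,0.108,0,0,0,0.012],
    [0.004,0.005,0.108,0,0,0,0.012],
    [0.004,0.005,0.108,0,0,0,0.012],
    [0.004,0.005,0.108,0,0,0,0.012],
  ],
  newtons=15,
)

```text
time: 3.65
tool_pos: [0.5545, 0.2963, 0.209]
tcp_rot: [[-0.634, 0.774, 0.0], [0.774, 0.634, 0.0], [-0.0, 0.0, -1.0]]
ft_force: [0.8, 0.2, -0.8]
finger_gap: 0.292
grip_force: 0.0
```

```bash
python3 to.py .511 .265 .208 40
```

```text
3.65 [0.55452581 0.29628308 0.20896525] [-0.12  0.55 -0.7   1.54  0.37  1.18 -0.21] [ 0.81729858  0.17927762 -0.7891324 ] 0.0 0.2919277293965384
shift [ 0.00337143 -0.05349574  0.00094788] yang 39.31178934488927 turn z -0.6882106551107299
```

Call:
send_rows(
  series=[
    [0,0,0,0,0,0,0.01],
    [0,0,0,0,0,0,0.01],
    [0,0,0,0,0,0,0.01],
    [0,0,0,0,0,0,0.01],
  ],
)

```text
time: 4.05
tool_pos: [0.5545, 0.2968, 0.2089]
tcp_rot: [[-0.634, 0.773, 0.0], [0.773, 0.634, 0.001], [0.001, 0.001, -1.0]]
ft_force: [0.5, 4.2, 0.4]
finger_gap: 0.193
grip_force: 15.0
```

```bash
python3 to.py .511 .265 .208 40
```

```text
4.05 [0.55449386 0.29681922 0.20890412] [-0.12  0.55 -0.7   1.54  0.37  1.18 -0.2 ] [0.51036919 4.16339953 0.41131921] 15.000006258487701 0.1926361287258137
shift [ 0.00295823 -0.05380989  0.00086096] yang 39.33566644205491 turn z -0.664333557945092
```

Call:
send_rows(
  series=[
    [0.0012,-0.0045,0,0,0,-3,0.01],
    [0.0022,-0.009,0,0,0,-6,0.01],
    [0.0029,-0.0136,0,0,0,-9,0.01],
    [0.0034,-0.0182,0,0,0,-12,0.01],
    [0.0036,-0.0228,0,0,0,-15,0.01],
    [0.0036,-0.0275,0,0,0,-18,0.01],
    [0.0034,-0.032,0,0,0,-21,0.01],
    [0.003,-0.0367,0,0,0,-24,0.01],
    [0.0013,-0.0458,0,0,0,-30,0.01],
    [-0.0013,-0.0549,0,0,0,-35,0.01],
    [-0.0013,-0.0549,0,0,0,-35,0.01],
    [-0.0013,-0.0549,0,0,0,-35,0.01],
  ],
)

```text
time: 5.25
tool_pos: [0.5133, 0.2598, 0.2088]
tcp_rot: [[-0.962, 0.274, 0.001], [0.274, 0.962, -0.001], [-0.001, -0.001, -1.0]]
ft_force: [1.8, -2.3, 2.0]
finger_gap: 0.194
grip_force: 15.0
```

Call:
send_rows(
  series=[
    [0,0,0,0,0,0,0.05],
    [0,0,0,0,0,0,0.05],
    [0,0,0,0,0,0,0.05],
    [0,0,0,0,0,0,0.05],
    [0,0,0,0,0,0,0.05],
    [0,0,-0.03,0,0,0,0.05],
    [0,0,-0.06,0,0,0,0.05],
    [0,0,-0.1,0,0,0,0.05],
    [0,0,-0.14,0,0,0,0.05],
    [0,0,-0.14,0,0,0,0.05],
    [0,0,-0.14,0,0,0,0.05],
  ],
)

```text
time: 6.35
tool_pos: [0.513, 0.2607, 0.3493]
tcp_rot: [[-0.963, 0.271, 0.001], [0.271, 0.963, 0.001], [-0.001, 0.001, -1.0]]
ft_force: [0.6, 0.1, -0.6]
finger_gap: 0.541
grip_force: 0.0
```

Run:
```python
from h import *
s=r.get_state(); c=cap('wrist'); print(s['time'],s['tool_pos'],s['ft_force'])
cv2.imwrite('pics/w2.png',c['frame'])
c=cap('side'); cv2.imwrite('pics/s2.png',cv2.resize(c['frame'][140:290,200:360],None,fx=4,fy=4,interpolation=2))
```

```text
6.35 [0.51298881 0.26071762 0.34929997] [ 0.5878296   0.09078324 -0.64215487]
```

View pics/w2.png

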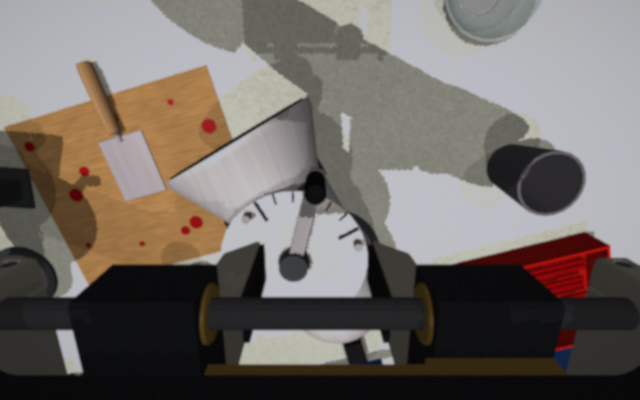

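View pics/s2.png

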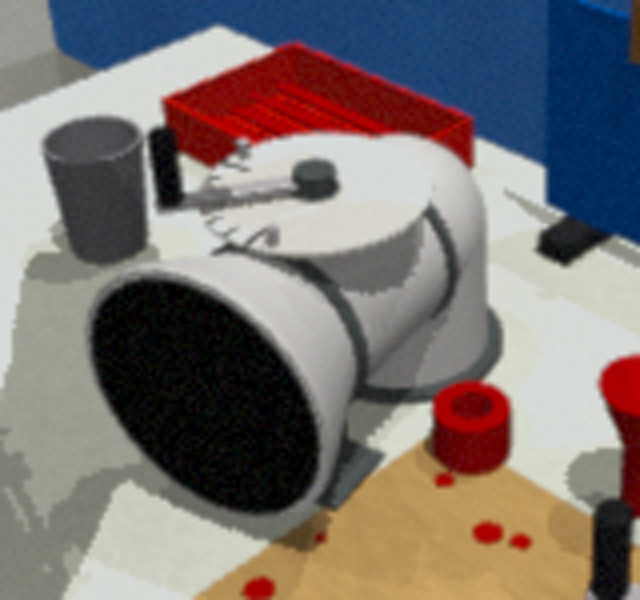

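In the wrist view the open stroke (262,211) lies at −29° from the pivot (293,266) and the shut stroke (348,234) at +60°. The lever is at about +17°, against a midpoint of +15°, so it is within about 3° of half open. The gripper is clear.

```bash
python3 -c "
from rig import r
print(r.job_done())"
```

```text
the job is handed in; nothing more can be done
None
```

The wide duct's lever is set to within about 3° of half open by the last wrist picture. The narrow duct's lever was not touched, and the job was handed in at about 6.5 s; no verdict came back.

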